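# Lock the lid ring of a hot-food carrier and set its vent

## Task

Get the food carrier ready for transport: turn the blue lock ring clockwise (seen from above) by its lugs until the red lug comes up to its stop beside the red locked mark, and press it firmly home against the stop for a moment, without wrenching it. Then slide the black vent tab along its track until its white line is level with the green line, let go of everything, and leave the tin, the bowl and the mug where they stand.

Things in the scene. Friction and masses are not known exactly. Their poses are not given: they have to be found in the camera images.
- carrier: Round aluminium food carrier fixed to the table: body 200 mm across, 250 mm round foot, 146 mm tall to the top of its lid. Origin: on its axis, at the table; z up. The lock ring turns about this axis. Its x axis points to the red locked mark, its y axis to one of two bridges.
- bridge_left (a point): Top centre of a fixed dark steel bridge that arches over the ring on the carrier's +y side: 50 mm wide (along carrier x), spanning 66 to 134 mm from the axis, underside 176 mm and top 184 mm above the table. Lugs pass beneath; a gripper's finger does not, so no one lug can be pushed all the way in one go: lift and change lugs.
- bridge_right (a point): Top centre of the same kind of bridge on the carrier's -y side, same sizes.
- stop (a point): Top centre of the fixed steel stop block outside the ring, 14 mm radially by 12 mm, top 166 mm above the table. Only the red lug's outward nose meets it; the blue lugs pass by.
- lock_ring (a joint): Turn of the blue lock ring (outer radius 108 mm, inner 84, top face 152 mm above the table), rad; grows clockwise seen from above; 0 to 2.75 = locked, hard against the stop; starts at 0 to 0.35. In the carrier's frame the red lug stands at 2.75 minus this, counter-clockwise from x. It stays where left. A lug takes about 5 N to push; press home with about 15 N (8 at least, 45 is too much).
- lug_red (a point): Centre of the red lug: 24 mm radially, 12 mm wide (along the ring), standing from 152 to 173 mm above the table, centred 95 mm from the axis; it also has a low nose outwards to 120 mm from the axis. Only its position matters, not its axes.
- lug_b (a point): Centre of a blue lug, same size (no nose), 120 degrees counter-clockwise of the red one seen from above.
- lug_c (a point): Centre of the other blue lug, same size (no nose), 240 degrees counter-clockwise of the red one.
- locked_mark (a point): The red mark on the lid at the carrier's +x side, 73 mm from the axis; in the locked position the red lug stands right outside it.
- vent (a joint): Position of the black vent slide on the lid, m; grows towards the carrier's +x; 0 to 0.060, starts between 0 and 0.015, and stands level with the green line at 0.042. Takes about 2 N to push and stays where it is left.
- vent_tab (a point): Centre of the vent tab's upright grip: 12 mm along the track (carrier x), 30 mm across, from 152 to 177 mm above the table, with a white line on top; it slides through the lid's centre on a 30 x 34 x 5 mm foot.
- vent_mark (a point): Point on the track, at the lid's top, level with the green line (12 mm from the axis, towards carrier +x).
- tin: Yellow-labelled food tin, 74 mm across, 110 mm tall; origin under its centre. Leave alone.
- bowl: White bowl, 120 mm across, 55 mm tall; origin under its centre. Leave alone.
- mug: Blue mug, 80 mm across with a side handle, 90 mm tall; origin under its centre. Leave alone.

How it is judged:
By the outcome, as a careful person would: the job done as asked, in the order asked, and still so for the second after the job is handed in, with the robot touching nothing.
It also fails if it takes over 72 s, if anything falls off the work surface, if the arm or the gripper's body presses on something with over 40 N, if the wrist force passes 120 N, or if a joint passes its speed limit or range.

## Robot

A 6-joint arm with a two-finger parallel gripper is mounted at the origin on the work surface. World frame = base frame: x ahead of the robot, y to its left, z up, the work surface at z = 0. Lengths are in m, angles in rad, forces in N, time in s.
With the tool pointing down it reaches from about 0.375 to 0.925 m from the base axis. Payload 5.7 kg.
Tool frame: the origin (TCP) lies midway between the tips of the shut fingers; the grasp point (between the pads) lies 19 mm behind it (r.grasp_offset is the distance from the TCP to the grasp point, in m); z points along the fingers, x is the direction in which the jaws open and shut, and the axes are right-handed (so a half turn about z gives the same grasp; the last joint's range is limited). The gripper opens to 85 mm and grips with 20 to 120 N. Pads are 22 mm wide; open, the fingers measure 114 mm over their backs; the gripper's body (76 mm by 85 mm) begins 54 mm behind the grasp point. The pads swing forward as they close: fully open they stand 13 mm farther back than shut.
Start: joints at [1.145, 0.359, 1.51, -0, 1.272, -0.115], TCP at [0.183, 0.571, 0.231] pointing down, gripper open.
Joint ranges: [-2.97, 2.97], [-1.01, 2.36], [0.21, 2.38], [-0.96, 4.11], [0.2, 2.71], [-2.98, 2.98]. Speed limits (rad/s): [2.39, 2.39, 3.14, 3.14, 3.14, 3.14].

## Interface

Orientations are given as a unit quaternion [x, y, z, w].
In Python, from station import r, eyes gives the robot as it stands. The module is installed in compiled form; this text tells all that it offers.
- The arm moves only by the tool drive_tool, never from a script. Its argument "rows" is a list of rows, each a list of 7 numbers: the turn, a rotation vector about the tool's x, y, z in degrees, then the shift along the tool's x, y, z in mm, then the opening in per cent of the stroke, from 0 (shut) to 100 (fully open). A call has 1 to 8 rows; each row shifts and turns the pose as measured when the row begins, along the tool's axes as they then stand; what a row does not reach is not made up. A row lasts 1/10 s, in which the tool goes at most 50 mm and 8.59 degrees, less where a joint would pass 70% of its speed; a pose out of reach is approached as far as the arm can. A call is refused whole if a number of a shift passes 50 or a number of a turn 8.59, either way. A call with a gripper value outside its range is refused whole. The fingers move at their own pace and stop on an object; "newtons" is the grip in N (left out, the last holds). Time passes only in rows, so rows that do not move let the fingers close. It gives the time, the measured TCP pose, the force and the opening at its end, in the units of the state.
- r.get_obs(): the state, without advancing time (a new reading comes with each control period).
- eyes.get_image(name): name is "scene" or "top" or "wrist"; returns a dict with "pixels" (384x512x3 uint8, red, green, blue), "intrinsics" (3x3 intrinsics, pixels), "extrinsics" (4x4, takes a point from camera to world coordinates); the wrist camera has in their place "hand_eye" (4x4, takes a point from camera to tool coordinates, whose origin is the TCP and whose axes are the tool frame's). Camera axes: x right, y down, z forward; pixel columns grow to the right and rows downward; lengths in m; the calibration is good to about 2 mm. The wrist camera is an equidistant fisheye: a pixel r from the principal point sees the ray r / f radians off the axis. A picture is of the moment at which its call begins: read the wrist's pose just before it. There is no depth.
- r.hand_in(): hands the job in, once; it reports no verdict.
The state is a dict: "time_s": time; "joint_positions": joint angles; "joint_velocities": joint speeds; "joint_efforts": joint torques, N m; "tool_pos": TCP position; "eef_rot": TCP orientation; "wrist_force": force on the tool from outside, world axes, zero at the start; "ft_torque": the same for the moment, N m; "grip_width": finger opening in m.
Only numpy, scipy, OpenCV 4.12 (cv2) and the standard library are available. Lean on these libraries where they do the work, as an engineer would, in place of code of your own. Each camera call takes 0.05 s, during which the arm holds its last target.

## Working session

There is one attempt and no reset: what is moved stays moved. The work goes in short steps, Python scripts to look and compute and a tool call to move; the robot and the scene stay as the last step left them, time stands still between calls to the robot, and variables do not carry over. Pictures are saved under pics/ and viewed, and the job is handed in when it is done.

Besides the shell and the picture viewer there is one more tool, called as name(argument=value, ...), one argument or row to a line, values as JSON. drive_tool: Moves the arm, as the interface text tells. Its arguments: {"type":"object","properties":{"rows":{"type":"array","items":{"type":"array","items":{"type":"number"}}},"newtons":{"type":"number"}},"required":["rows"]}

```bash
mkdir -p pics; python3 - <<'E'
from station import r, eyes
import cv2,numpy as np
o=r.get_obs(); print({k:np.round(v,3) for k,v in o.items()}, r.grasp_offset)
for n in ["scene","top","wrist"]:
    d=eyes.get_image(n); cv2.imwrite(f"pics/{n}0.png",d["pixels"][:,:,::-1])
    for k in d:
        if k!="pixels": print(n,k,np.round(d[k],4).tolist())
E
```

```text
{'time_s': np.float64(0.0), 'joint_positions': array([ 1.145,  0.36 ,  1.511, -0.   ,  1.272, -0.115]), 'joint_velocities': array([ 0.   , -0.   ,  0.   ,  0.001, -0.002,  0.   ]), 'joint_efforts': array([ 1.0000e-03, -5.2762e+01, -2.7861e+01, -0.0000e+00,  1.3000e-02,
        0.0000e+00]), 'tool_pos': array([0.183, 0.571, 0.23 ]), 'eef_rot': array([ 0.808,  0.589, -0.001,  0.   ]), 'wrist_force': array([-0.922,  0.421, -0.021]), 'ft_torque': array([-0.013, -0.036, -0.036]), 'grip_width': np.float64(0.085)} 0.0187
scene intrinsics [[402.7709, 0.0, 254.3202], [0.0, 402.7709, 186.0161], [0.0, 0.0, 1.0]]
scene extrinsics [[-0.7993, 0.3812, -0.4646, 1.0826], [0.6006, 0.4777, -0.6411, 0.7305], [-0.0224, -0.7915, -0.6108, 0.8205], [0.0, 0.0, 0.0, 1.0]]
top intrinsics [[354.169, 0.0, 250.3371], [0.0, 354.169, 182.7737], [0.0, 0.0, 1.0]]
top extrinsics [[0.0076, -0.9763, 0.2162, 0.3192], [-1.0, -0.0067, 0.0052, -0.0134], [-0.0037, -0.2162, -0.9763, 1.1917], [0.0, 0.0, 0.0, 1.0]]
wrist intrinsics [[297.3186, 0.0, 257.5636], [0.0, 297.3186, 194.6948], [0.0, 0.0, 1.0]]
wrist hand_eye [[1.0, -0.0005, -0.0005, 0.0002], [0.0006, 0.9609, 0.277, -0.0705], [0.0003, -0.277, 0.9609, -0.1439], [0.0, 0.0, 0.0, 1.0]]
```

View pics/top0.png

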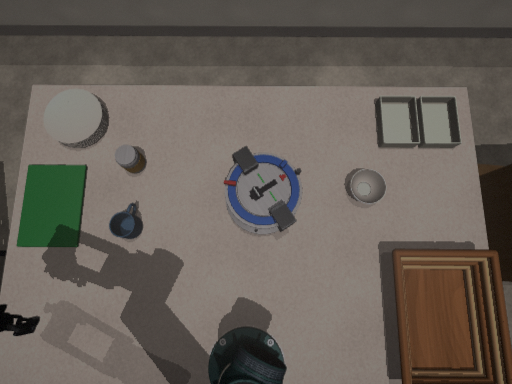

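View pics/scene0.png

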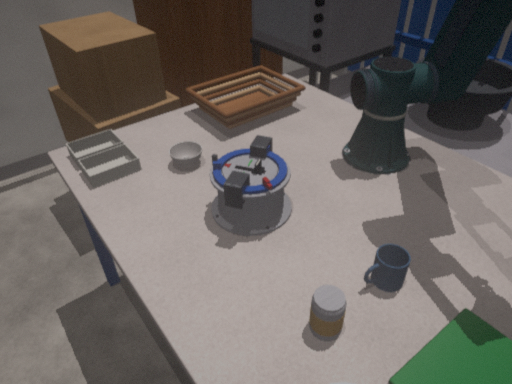

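Top view: carrier at about (263,189), bridges (245,160) and (282,215), red mark (283,177), red lug (231,182). Tin (128,157), mug (125,222), bowl (366,186). I'll zoom in and measure.

```bash
cat > h.py <<'E'
from station import r, eyes
import cv2,numpy as np
def cast(d,u,v,z):
    K=d["intrinsics"];T=d["extrinsics"]
    ray=T[:3,:3]@np.linalg.solve(K,[u,v,1.]); o=T[:3,3]
    return o+ray*(z-o[2])/ray[2]
def proj(d,p):
    T=np.linalg.inv(d["extrinsics"]); q=T[:3,:3]@np.asarray(p)+T[:3,3]; q=d["intrinsics"]@q; return q[:2]/q[2]
def cents(m,amin=4):
    n,l,s,c=cv2.connectedComponentsWithStats(m.astype(np.uint8)*255)
    return [(s[i,4],c[i]) for i in range(1,n) if s[i,4]>=amin]
E
python3 - <<'E'
from h import *
for n,(x0,y0,x1,y1) in {"top":(215,140,310,240),"scene":(195,125,305,235)}.items():
    d=eyes.get_image(n); im=d["pixels"]; 
    cv2.imwrite(f"pics/{n}z.png",cv2.resize(im[y0:y1,x0:x1,::-1],None,fx=6,fy=6,interpolation=cv2.INTER_CUBIC)[:600,:800])
    hsv=cv2.cvtColor(im,cv2.COLOR_RGB2HSV); h,s,v=[hsv[...,i].astype(int) for i in range(3)]
    box=np.zeros(h.shape,bool); box[y0:y1,x0:x1]=1
    red=((h<8)|(h>172))&(s>120)&(v>60)&box
    blue=(h>105)&(h<130)&(s>130)&(v>60)&box
    green=(h>50)&(h<90)&(s>80)&box
    print(n)
    for a,c in cents(red): print("red",a,c,cast(d,*c,.17),cast(d,*c,.147))
    for a,c in cents(green): print("green",a,c,cast(d,*c,.147))
    b=cents(blue,50); print("blue",b)
    ys,xs=np.nonzero(blue); P=np.array([cast(d,x,y,.152)[:2] for x,y in zip(xs,ys)],np.float32)
    hull=cv2.convexHull(P); print(cv2.minEnclosingCircle(hull), cv2.fitEllipse(hull))
E
```

```text
top
red 20 [282.25 176.65] [ 0.56464372 -0.10243966  0.17      ] [ 0.57016995 -0.10444359  0.147     ]
red 44 [229.79545455 182.27272727] [0.54650122 0.05278126 0.17      ] [0.55161904 0.05427149 0.147     ]
green 12 [260.5 178. ] [ 0.56551763 -0.03851445  0.147     ]
green 13 [272.61538462 196.07692308] [ 0.51013258 -0.0748839   0.147     ]
blue [(np.int32(487), array([283.6899384 , 176.44969199])), (np.int32(95), array([235.49473684, 173.31578947])), (np.int32(424), array([246.0754717 , 209.92216981]))]
((0.532558262348175, -0.047841060906648636), 0.1075805053114891) ((0.5320131182670593, -0.04576936364173889), (0.2094804048538208, 0.21120719611644745), 57.88857650756836)
scene
red 9 [227.22222222 164.66666667] [ 0.58831026 -0.08001682  0.17      ] [ 0.57083483 -0.10867407  0.147     ]
red 33 [266.87878788 181.78787879] [0.55029734 0.05383691 0.17      ] [0.5314779  0.02991227 0.147     ]
green 4 [250.  161.5] [ 0.50860503 -0.07988766  0.147     ]
blue [(np.int32(123), array([231.40650407, 155.29268293])), (np.int32(214), array([278.1728972 , 168.72897196])), (np.int32(87), array([218.64367816, 176.28735632])), (np.int32(79), array([253.88607595, 188.20253165]))]
((0.5382388830184937, -0.05034729093313217), 0.1091916635632515) ((0.5366029143333435, -0.04687061905860901), (0.20411211252212524, 0.21161815524101257), 37.90779495239258)
```

```bash
echo
```

```text
(no output)
```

View pics/topz.png

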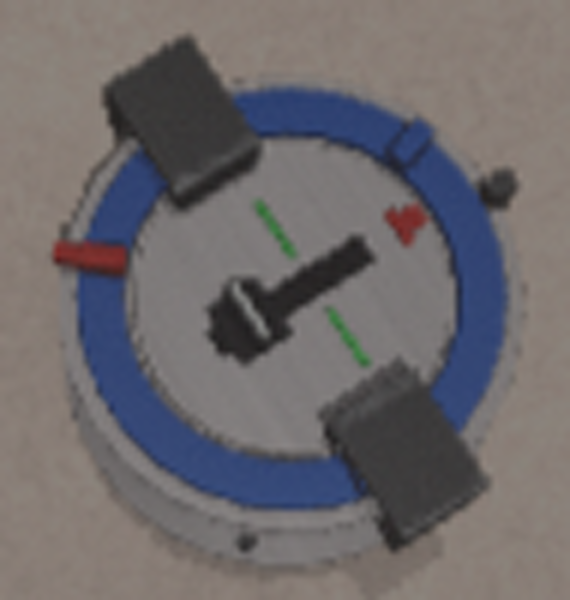

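View pics/scenez.png

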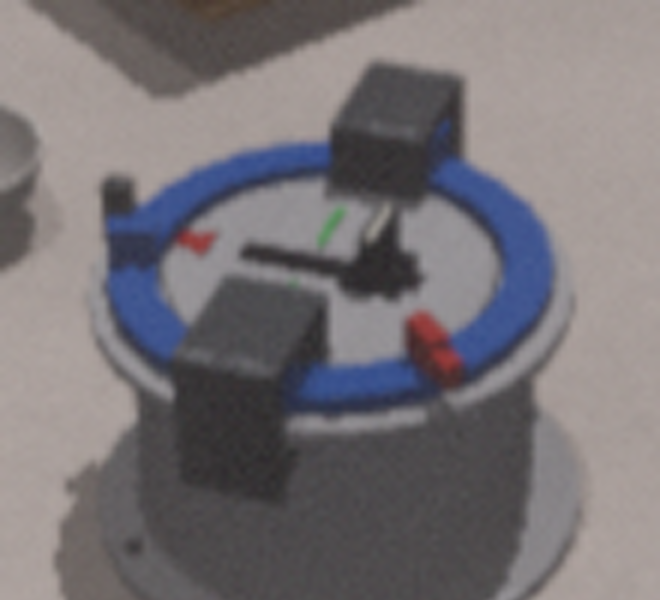

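drive_tool(
  rows=[
    [0, 0, 0, -30, 38, 0, 0],
    [0, 0, 0, -30, 38, 0, 0],
    [0, 0, 0, -30, 38, 0, 0],
    [0, 0, 0, -30, 38, 0, 0],
    [0, 0, 0, -30, 38, 0, 0],
    [0, 0, 0, -30, 38, 0, 0],
    [0, 0, 0, -30, 38, 0, 0],
    [0, 0, 0, -30, 38, 0, 0],
  ],
)

```text
time_s: 1.05
tool_pos: [0.4041, 0.2457, 0.23]
eef_rot: [0.805, 0.594, 0.002, -0.001]
wrist_force: [0.8, 1.1, -0.4]
grip_width: 0.0001
```

```bash
cat >> h.py <<'E'
C=np.array([0.532,-0.047]); PSI=-56.6
def st():
    o=r.get_obs(); q=o["eef_rot"]; xa=np.degrees(2*np.arctan2(q[1],q[0]))
    p=o["tool_pos"]; d=p[:2]-C
    print("t",round(float(o["time_s"]),2),"p",np.round(p*1000,1),"q",np.round(q,3),"xang",round(float(xa),1),"polar",round(1000*float(np.hypot(*d)),1),round(float(np.degrees(np.arctan2(d[1],d[0]))),1),"F",np.round(o["wrist_force"],1),"w",round(float(o["grip_width"])*1000,1),"j6",round(float(o["joint_positions"][5]),2))
    return o
def to(x,y,z):
    o=r.get_obs(); from scipy.spatial.transform import Rotation as R
    print("tool mm", np.round(R.from_quat(o["eef_rot"]).inv().apply(np.array([x,y,z])-o["tool_pos"])*1000,1))
def pol(rad,ang): return C+rad*np.array([np.cos(np.radians(ang)),np.sin(np.radians(ang))])
E
python3 -c "
from h import *
st(); to(0.6157,-0.08,0.23)"
```

```text
t 1.05 p [404.1 245.7 230. ] q [ 0.805  0.594  0.002 -0.001] xang 72.9 polar 319.4 113.6 F [ 0.8  1.1 -0.4] w 0.1 j6 -0.88
tool mm [-248.8  298.2   -0.9]
```

drive_tool(
  rows=[
    [0, 0, 0, -31, 37, 0, 0],
    [0, 0, 0, -31, 37, 0, 0],
    [0, 0, 0, -31, 37, 0, 0],
    [0, 0, 0, -31, 37, 0, 0],
    [0, 0, 0, -31, 37, 0, 0],
    [0, 0, 0, -31, 37, 0, 0],
    [0, 0, 8.5, 0, 0, 0, 0],
    [0, 0, 8.5, 0, 0, 0, 0],
  ],
)

```text
time_s: 1.85
tool_pos: [0.5697, -0.0147, 0.23]
eef_rot: [0.886, 0.463, 0.004, 0.0]
wrist_force: [0.0, 0.1, -0.1]
grip_width: 0.0003
```

drive_tool(
  rows=[
    [0, 0, 8.5, 0, 0, 0, 0],
    [0, 0, 8.5, 0, 0, 0, 0],
    [0, 0, 8.5, 0, 0, 0, 0],
    [0, 0, 8.5, 0, 0, 0, 0],
    [0, 0, 8.5, 0, 0, 0, 0],
    [0, 0, 8.5, 0, 0, 0, 0],
    [0, 0, 8.5, 0, 0, 0, 0],
    [0, 0, 8.5, 0, 0, 0, 0],
  ],
)

```text
time_s: 2.65
tool_pos: [0.5695, -0.0167, 0.2287]
eef_rot: [0.993, -0.117, 0.002, -0.002]
wrist_force: [-0.4, -0.0, -1.3]
grip_width: 0.0002
```

```bash
python3 -c "
from h import *
st(); to(0.6157,-0.08,0.23)
d=eyes.get_image('wrist'); cv2.imwrite('pics/w1.png',d['pixels'][:,:,::-1])"
```

```text
t 2.65 p [569.5 -16.7 228.7] q [ 0.993 -0.117  0.002 -0.002] xang -13.4 polar 48.2 38.9 F [-0.4 -0.  -1.3] w 0.2 j6 0.08
tool mm [59.6 50.8 -1.3]
```

View pics/w1.png

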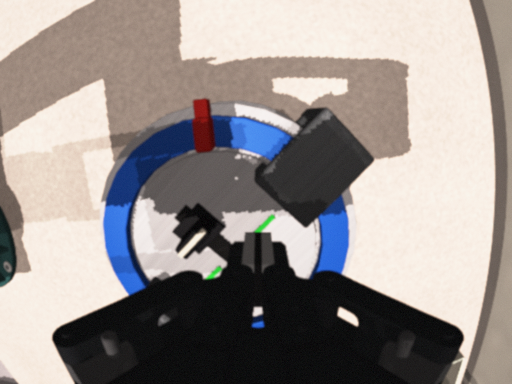

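Wrist view: red lug (203,125), left bridge (315,165), tab's white line (191,243), green lines (265,222)/(213,272). I'll cast those through the fisheye model as a check.

```bash
cat >> h.py <<'E'
def wcast(d,o,u,v,z):
    from scipy.spatial.transform import Rotation as R
    K=d["intrinsics"]; a=np.array([(u-K[0,2])/K[0,0],(v-K[1,2])/K[1,1]]); th=np.hypot(*a)
    ray=np.append(a/th*np.sin(th),np.cos(th)); H=d["hand_eye"]; Rt=R.from_quat(o["eef_rot"]).as_matrix()
    ray=Rt@H[:3,:3]@ray; q=o["tool_pos"]+Rt@H[:3,3]
    return q+ray*(z-q[2])/ray[2]
def cc(p):
    d=np.asarray(p)[:2]-C; a=np.radians(PSI); x=d@[np.cos(a),np.sin(a)]; y=d@[-np.sin(a),np.cos(a)]
    return "car xy mm",np.round([x*1000,y*1000],1).tolist(),"r",round(1000*float(np.hypot(x,y)),1),"wang",round(float(np.degrees(np.arctan2(d[1],d[0]))),1)
E
python3 -c "
from h import *
o=st(); d=eyes.get_image('wrist'); im=d['pixels']
hsv=cv2.cvtColor(im,cv2.COLOR_RGB2HSV).astype(int); h,s,v=hsv[...,0],hsv[...,1],hsv[...,2]
for a,c in cents(((h<8)|(h>172))&(s>120)&(v>60),15): print('red',a,c,cc(wcast(d,o,*c,.168)))
for a,c in cents((h>50)&(h<75)&(s>120)&(v>60),10): print('green',a,c,cc(wcast(d,o,*c,.147)))
for p in [(203,103),(203,148)]: print(p,cc(wcast(d,o,*p,.16)))
print('white',cc(wcast(d,o,191,243,.177)))
b=(h>105)&(h<130)&(s>130)&(v>80)
ys,xs=np.nonzero(b); P=np.array([wcast(d,o,x,y,.152)[:2] for x,y in zip(xs,ys)],np.float32)
P=P[np.hypot(*(P-C).T)<.125]
print(cv2.minEnclosingCircle(cv2.convexHull(P)))
d=eyes.get_image('top')
print('top c lug',cc(cast(d,215+410/6,140+143/6,.17)),'stop',cc(cast(d,215+500/6,140+180/6,.166)),'white',cc(cast(d,256.7,191.2,.177)))
"
```

```text
t 2.7 p [569.5 -16.7 228.7] q [ 0.993 -0.121  0.002 -0.002] xang -13.9 polar 48.2 38.9 F [ 0.  -0.   0.1] w 0.3 j6 0.09
red 930 [202.01397849 126.53870968] ('car xy mm', [-74.0, 66.6], 'r', 99.5, 'wang', 81.4)
green 104 [264.67307692 223.81730769] ('car xy mm', [12.5, 38.1], 'r', 40.1, 'wang', 15.2)
green 75 [214.65333333 273.56      ] ('car xy mm', [12.8, -26.6], 'r', 29.5, 'wang', -120.9)
(203, 103) ('car xy mm', [-85.6, 78.5], 'r', 116.2, 'wang', 80.9)
(203, 148) ('car xy mm', [-64.0, 54.0], 'r', 83.8, 'wang', 83.2)
white ('car xy mm', [-25.3, -2.0], 'r', 25.4, 'wang', 127.9)
((0.5308706760406494, -0.047147057950496674), 0.10705763846635818)
top c lug ('car xy mm', [89.0, 27.6], 'r', 93.2, 'wang', -39.4) stop ('car xy mm', [116.8, -11.9], 'r', 117.4, 'wang', -62.4) white ('car xy mm', [-24.2, 0.1], 'r', 24.2, 'wang', 123.1)
```

drive_tool(
  rows=[
    [0, 0, 0, 30, 26, 0, 0],
    [0, 0, 0, 29, 25, 0, 0],
    [0, 0, 7.6, 0, 0, 0, 0],
    [0, 0, 0, 0, 0, 0, 0],
  ],
)

```text
time_s: 3.2
tool_pos: [0.6169, -0.0808, 0.2285]
eef_rot: [0.986, -0.17, 0.002, -0.002]
wrist_force: [-0.8, 0.2, 0.0]
grip_width: 0.0
```

```bash
python3 -c "
from h import *
st(); to(*pol(.089,-21.5),.157)"
```

```text
t 3.2 p [616.9 -80.8 228.5] q [ 0.986 -0.17   0.002 -0.002] xang -19.5 polar 91.4 -21.7 F [-0.8  0.2  0. ] w 0.0 j6 0.1
tool mm [-2.6 -0.1 71.5]
```

drive_tool(
  rows=[
    [0, 0, 1.5, -2.5, 0, 25, 0],
    [0, 0, 0, 0, 0, 22, 0],
    [0, 0, 0, 0, 0, 12, 0],
    [0, 0, 0, 0, 0, 8, 0],
    [0, 0, 0, 0, 0, 0, 0],
  ],
)

```text
time_s: 3.7
tool_pos: [0.615, -0.0789, 0.1604]
eef_rot: [0.985, -0.171, 0.003, -0.002]
wrist_force: [0.5, -0.3, 0.9]
grip_width: 0.0002
```

```bash
python3 -c "
from h import *
st(); to(*pol(.089,-21.5),.157)"
```

```text
t 3.7 p [615.  -78.9 160.4] q [ 0.985 -0.171  0.003 -0.002] xang -19.7 polar 88.9 -21.0 F [ 0.5 -0.3  0.9] w 0.2 j6 0.1
tool mm [0.  0.8 3.4]
```

drive_tool(
  rows=[
    [0, 0, 5.5, -0.3, 6, 2, 0],
    [0, 0, 5.5, -0.3, 7, 1, 0],
    [0, 0, 5, -0.3, 8, 0, 0],
    [0, 0, 5, -0.3, 8, 0, 0],
    [0, 0, 5, -0.3, 8, 0, 0],
  ],
)

```text
time_s: 4.2
tool_pos: [0.6006, -0.1057, 0.1605]
eef_rot: [0.92, -0.391, 0.007, -0.008]
wrist_force: [4.6, 3.8, -4.2]
grip_width: 0.0001
```

```bash
python3 -c "
from h import *
st(); d=eyes.get_image('top'); cv2.imwrite('pics/t2.png',cv2.resize(d['pixels'][130:240,210:320,::-1],None,fx=5,fy=5,interpolation=cv2.INTER_CUBIC))"
```

```text
t 4.2 p [ 600.6 -105.7  160.5] q [ 0.92  -0.391  0.007 -0.008] xang -46.1 polar 90.3 -40.5 F [ 4.6  3.8 -4.2] w 0.1 j6 0.5
```

View pics/t2.png

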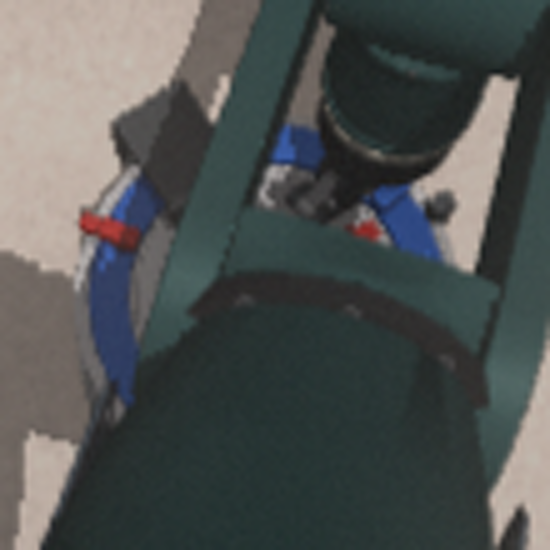

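drive_tool(
  rows=[
    [0, 0, 3, -0.5, 10, 0.5, 0],
    [0, 0, 3, -0.5, 10, 0, 0],
    [0, 0, 4, -0.5, 10, 0, 0],
    [0, 0, 4, -0.5, 10, 0, 0],
    [0, 0, 4.5, -0.5, 10, 0, 0],
    [0, 0, 4.5, -0.5, 10, 0, 0],
  ],
)

```text
time_s: 4.85
tool_pos: [0.5617, -0.1346, 0.1643]
eef_rot: [0.822, -0.569, 0.015, -0.018]
wrist_force: [4.8, 3.0, -2.7]
grip_width: 0.0002
```

```bash
python3 -c "
from h import *
st()"
```

```text
t 4.85 p [ 561.7 -134.6  164.3] q [ 0.822 -0.569  0.015 -0.018] xang -69.3 polar 92.5 -71.3 F [ 4.8  3.  -2.7] w 0.2 j6 0.82
```

```bash
cat >> h.py <<'E'
def fix(xa):
    from scipy.spatial.transform import Rotation as R
    o=r.get_obs(); a=np.radians(xa)/2
    print("rot to nominal deg",np.round(np.degrees((R.from_quat(o["eef_rot"]).inv()*R.from_quat([np.cos(a),np.sin(a),0,0])).as_rotvec()),1))
E
python3 -c "
from h import *
st();fix(-71);to(*pol(.09,-72),.16)"
```

```text
t 4.85 p [ 561.7 -134.6  164.3] q [ 0.822 -0.569  0.015 -0.018] xang -69.3 polar 92.5 -71.3 F [ 4.8  3.  -2.7] w 0.2 j6 0.82
rot to nominal deg [-2.7 -0.2  1.7]
tool mm [-2.6  1.2  4.2]
```

drive_tool(
  rows=[
    [-1.5, 0, 5, -1.5, 10, 2, 0],
    [-1.2, 0, 5, -1.2, 10, 2, 0],
    [-0.6, 0, 5, -1, 10, 1, 0],
    [-0.6, 0, 5, -1, 10, 1, 0],
    [-0.5, 0, 5, -1, 10, 1, 0],
  ],
)

```text
time_s: 5.35
tool_pos: [0.5266, -0.1411, 0.1651]
eef_rot: [-0.678, 0.735, -0.005, -0.003]
wrist_force: [5.3, -1.8, -3.8]
grip_width: -0.0
```

```bash
python3 -c "
from h import *
st();fix(-102);to(*pol(.09,-109),.16)"
```

```text
t 5.35 p [ 526.6 -141.1  165.1] q [-0.678  0.735 -0.005 -0.003] xang 265.3 polar 94.2 -93.3 F [ 5.3 -1.8 -3.8] w -0.0 j6 1.27
rot to nominal deg [-0.2 -0.6  7.3]
tool mm [-7.  24.6  4.9]
```

drive_tool(
  rows=[
    [0, 0, 4, -3.5, 10, 3, 0],
    [0, 0, 4, -3, 10, 3, 0],
    [0, 0, 4, -3, 9, 2, 0],
  ],
)

```text
time_s: 5.65
tool_pos: [0.5106, -0.1342, 0.1635]
eef_rot: [-0.597, 0.802, -0.018, 0.003]
wrist_force: [4.2, -5.7, -1.4]
grip_width: 0.0002
```

```bash
python3 -c "
from h import *
st();fix(-108);to(*pol(.09,-111),.16)"
```

```text
t 5.65 p [ 510.6 -134.2  163.5] q [-0.597  0.802 -0.018  0.003] xang 253.3 polar 89.8 -103.8 F [ 4.2 -5.7 -1.4] w 0.2 j6 1.49
rot to nominal deg [-1.9 -0.9  1.3]
tool mm [-0.  11.4  3.1]
```

drive_tool(
  rows=[
    [0, 0, 0, 0, -8, 0, 0],
    [-1.5, -0.5, 0, 0, 0, -25, 0],
    [0, 0, 0, 0, 0, -30, 0],
    [0, 0, 0, 0, 0, -15, 0],
    [0, 0, -8.5, 0, 0, 0, 0],
    [0, 0, -8.5, 0, 0, 0, 0],
    [0, 0, -8.5, 0, 0, 0, 0],
    [0, 0, -8.5, 0, 0, 0, 0],
  ],
)

```text
time_s: 6.45
tool_pos: [0.5239, -0.1367, 0.2438]
eef_rot: [0.813, -0.582, 0.007, 0.002]
wrist_force: [-0.3, 0.3, -0.5]
grip_width: 0.0002
```

drive_tool(
  rows=[
    [0, 0, -8.5, 0, 0, 0, 0],
    [0, 0, -8.5, 0, 0, 0, 0],
    [0, 0, -8.5, 0, 0, 0, 0],
    [0, 0, -8.5, 0, 0, 0, 0],
    [0, 0, 0, 0, 0, 0, 0],
  ],
)

```text
time_s: 6.95
tool_pos: [0.528, -0.1373, 0.2476]
eef_rot: [0.95, -0.313, 0.008, 0.004]
wrist_force: [-0.1, -0.8, -0.5]
grip_width: 0.0003
```

```bash
python3 -c "
from h import *
o=st();fix(-37.5);to(*pol(.09,142.5),.22)
d=eyes.get_image('wrist'); cv2.imwrite('pics/w3.png',d['pixels'][:,:,::-1])
d=eyes.get_image('top'); cv2.imwrite('pics/t3.png',cv2.resize(d['pixels'][130:240,210:320,::-1],None,fx=5,fy=5,interpolation=cv2.INTER_CUBIC))"
```

```text
t 6.95 p [ 528.  -137.3  247.6] q [ 0.95  -0.313  0.008  0.004] xang -36.5 polar 90.4 -92.5 F [-0.1 -0.8 -0.5] w 0.3 j6 0.26
rot to nominal deg [ 0.1 -1.   1. ]
tool mm [-141.   -76.5   24.9]
```

View pics/w3.png

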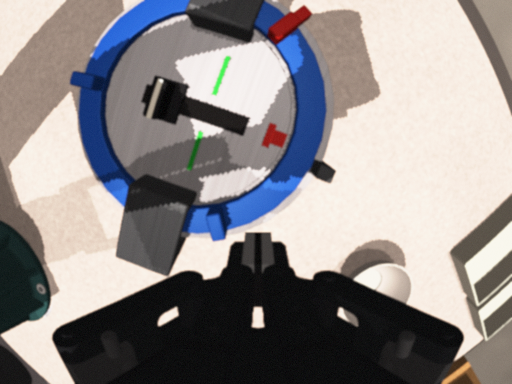

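View pics/t3.png

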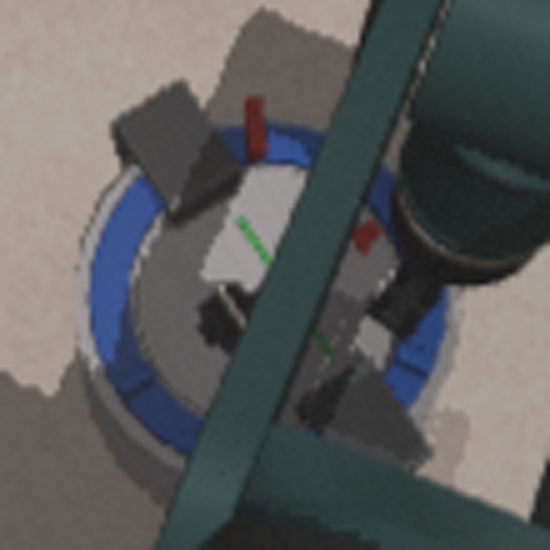

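Wrist view: lug b at (86,80), red lug (290,23) past the left bridge, lug c (217,222), stop (322,170).

```bash
python3 -c "
from h import *
o=st(); d=eyes.get_image('wrist')
print(cc(wcast(d,o,86,80,.17)),cc(wcast(d,o,290,23,.168)),cc(wcast(d,o,217,222,.168)))"
```

```text
t 7.05 p [ 528.  -137.3  247.5] q [ 0.949 -0.316  0.008  0.004] xang -36.9 polar 90.4 -92.6 F [ 0.2 -0.5  0.6] w -0.0 j6 0.27
('car xy mm', [-91.6, -1.8], 'r', 91.6, 'wang', 124.5) ('car xy mm', [50.2, 86.4], 'r', 99.9, 'wang', 3.3) ('car xy mm', [49.1, -79.8], 'r', 93.7, 'wang', -115.0)
```

drive_tool(
  rows=[
    [0, 0, 0, -36, -19.5, 0, 0],
    [0, 0, 0, -36, -19.5, 0, 0],
    [0, 0, 0, -36, -19.5, 0, 0],
    [0, 0, 0, -34, -19, 0, 0],
    [0, 0, 0, 0, 0, 10, 0],
    [0, 0, 0, 0, 0, 0, 0],
  ],
)

```text
time_s: 7.7
tool_pos: [0.461, 0.0134, 0.2347]
eef_rot: [0.946, -0.323, 0.009, 0.004]
wrist_force: [-0.0, 0.0, -0.1]
grip_width: -0.0001
```

```bash
python3 -c "
from h import *
o=st(); fix(-37.5);to(*pol(.09,142),.158)"
```

```text
t 7.7 p [461.   13.4 234.7] q [ 0.946 -0.323  0.009  0.004] xang -37.7 polar 93.2 139.6 F [-0.   0.  -0.1] w -0.1 j6 0.55
rot to nominal deg [ 0.1 -1.2 -0.2]
tool mm [ 1.5  3.8 76.7]
```

drive_tool(
  rows=[
    [0, -1.2, 0, 2, 5, 30, 0],
    [0, 0, 0, 0, 0, 25, 0],
    [0, 0, 0, 0, 0, 15, 0],
    [0, 0, 0, 0, 0, 7, 0],
    [0, 0, 0, 0, 0, 0, 0],
  ],
)

```text
time_s: 8.2
tool_pos: [0.4654, 0.0031, 0.1571]
eef_rot: [0.945, -0.326, 0.002, 0.0]
wrist_force: [-0.1, 0.0, -0.4]
grip_width: -0.0
```

```bash
python3 -c "
from h import *
o=st(); fix(-37.5);to(*pol(.09,142),.158)"
```

```text
t 8.2 p [465.4   3.1 157.1] q [ 0.945 -0.326  0.002  0.   ] xang -38.0 polar 83.4 143.0 F [-0.1  0.  -0.4] w -0.0 j6 0.52
rot to nominal deg [-0.  -0.3 -0.5]
tool mm [-6.7 -1.5 -1. ]
```

drive_tool(
  rows=[
    [0, 0, 4, -3, -9, 0, 0],
    [0, 0, 4.5, -2, -10, 0, 0],
    [0, 0, 4.5, 0, -10, 0.5, 0],
    [0, 0, 4.5, 0.5, -10, 0.5, 0],
    [0, 0, 4.5, 1, -10, 0.5, 0],
  ],
)

```text
time_s: 8.7
tool_pos: [0.4959, 0.0309, 0.1578]
eef_rot: [0.861, -0.508, 0.001, 0.007]
wrist_force: [-5.4, -3.4, 4.2]
grip_width: -0.0001
```

```bash
python3 -c "
from h import *
o=st(); fix(-66);to(*pol(.09,100),.158)"
```

```text
t 8.7 p [495.9  30.9 157.8] q [ 0.861 -0.508  0.001  0.007] xang -61.0 polar 85.8 114.9 F [-5.4 -3.4  4.2] w -0.1 j6 1.01
rot to nominal deg [ 0.6 -0.6  5. ]
tool mm [  0.5 -23.1  -0.5]
```

drive_tool(
  rows=[
    [0, 0, 5, 0, -10, 0, 0],
    [0, 0, 5, 0, -10, 0, 0],
    [0, 0, 5, 0.5, -10, 0, 0],
    [0, 0, 5, 0.5, -9, 0, 0],
  ],
)

```text
time_s: 9.1
tool_pos: [0.5255, 0.0383, 0.158]
eef_rot: [0.755, -0.655, -0.001, 0.016]
wrist_force: [-6.0, -1.6, 1.7]
grip_width: -0.0001
```

```bash
python3 -c "
from h import *
o=st(); fix(-96);to(*pol(.09,80),.158)"
```

```text
t 9.1 p [525.5  38.3 158. ] q [ 0.755 -0.655 -0.001  0.016] xang -81.9 polar 85.5 94.4 F [-6.  -1.6  1.7] w -0.1 j6 1.4
rot to nominal deg [ 1.3 -1.3 14.1]
tool mm [ -0.2 -22.4  -0.6]
```

drive_tool(
  rows=[
    [0.6, -0.6, 5.5, 0, -10, 0, 0],
    [0.6, -0.6, 5.5, 0.3, -9, 0, 0],
    [0, 0, 4, 0.3, -7, 0, 0],
  ],
)

```text
time_s: 9.4
tool_pos: [0.5457, 0.0377, 0.1581]
eef_rot: [-0.658, 0.753, 0.005, -0.006]
wrist_force: [-5.4, 3.5, 0.2]
grip_width: -0.0001
```

```bash
python3 -c "
from h import *
o=st(); fix(-100);to(*pol(.088,74),.158)
d=eyes.get_image('top'); cv2.imwrite('pics/t4.png',cv2.resize(d['pixels'][130:240,210:320,::-1],None,fx=5,fy=5,interpolation=cv2.INTER_CUBIC))"
```

```text
t 9.4 p [545.7  37.7 158.1] q [-0.658  0.753  0.005 -0.006] xang 262.3 polar 85.8 80.8 F [-5.4  3.5  0.2] w -0.1 j6 1.65
rot to nominal deg [ 0.9 -0.2  2.3]
tool mm [ -1.3 -10.5  -0.1]
```

View pics/t4.png

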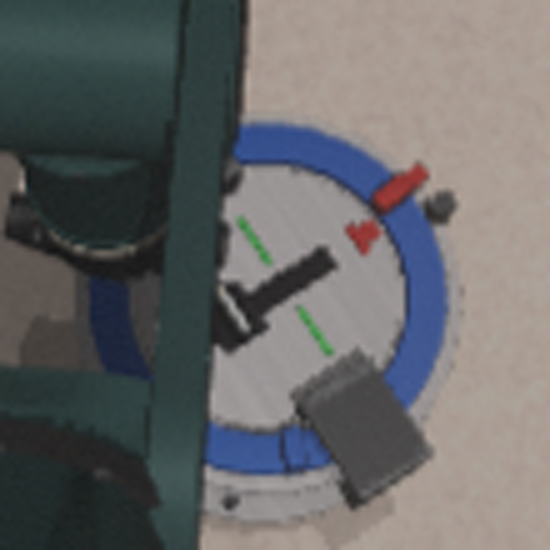

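The red lug (405,187) is almost at the stop (440,205). I'll go on in small steps and watch the force.

drive_tool(
  rows=[
    [0, 0, 2.5, 0, -5, 0, 0],
    [0, 0, 2, 0, -5, 0, 0],
  ],
)

```text
time_s: 9.65
tool_pos: [0.553, 0.0362, 0.1581]
eef_rot: [-0.626, 0.78, 0.007, -0.009]
wrist_force: [-5.2, 2.0, 1.1]
grip_width: 0.0
```

```bash
python3 -c "
from h import *
o=st(); fix(-103)"
```

```text
t 9.65 p [553.   36.2 158.1] q [-0.626  0.78   0.007 -0.009] xang 257.5 polar 85.8 75.8 F [-5.2  2.   1.1] w 0.0 j6 1.73
rot to nominal deg [ 1.3 -0.3  0.5]
```

drive_tool(
  rows=[
    [0, 0, 2, 0, -5, 0, 0],
  ],
)

```text
time_s: 9.75
tool_pos: [0.5542, 0.0361, 0.1579]
eef_rot: [-0.612, 0.791, 0.011, -0.012]
wrist_force: [-14.1, 7.0, 8.9]
grip_width: -0.0
```

```bash
python3 -c "
from h import *
o=st(); fix(-103)"
```

```text
t 9.75 p [554.2  36.1 157.9] q [-0.612  0.791  0.011 -0.012] xang 255.4 polar 86.0 75.0 F [-14.1   7.    8.9] w -0.0 j6 1.76
rot to nominal deg [ 1.8 -0.3 -1.6]
```

drive_tool(
  rows=[
    [0.5, 0, 0, 0, -6, 0, 0],
  ],
)

```text
time_s: 9.85
tool_pos: [0.5543, 0.0361, 0.1578]
eef_rot: [-0.611, 0.791, 0.012, -0.013]
wrist_force: [-19.7, 8.1, 16.0]
grip_width: 0.0002
```

drive_tool(
  rows=[
    [0.5, 0, 0, 0, -7, 0, 0],
  ],
)

```text
time_s: 9.95
tool_pos: [0.5543, 0.0361, 0.1578]
eef_rot: [-0.611, 0.791, 0.014, -0.014]
wrist_force: [-20.2, 7.4, 17.2]
grip_width: -0.0002
```

drive_tool(
  rows=[
    [0, 0, 0, 0, -6, -0.5, 0],
    [0, 0, 0, 0, -6, -0.5, 0],
    [0, 0, 0, 0, -6, -0.5, 0],
    [0, 0, 0, 0, -6, -0.5, 0],
    [0, 0, 0, 0, -6, -0.5, 0],
  ],
)

```text
time_s: 10.45
tool_pos: [0.5535, 0.0361, 0.1584]
eef_rot: [-0.612, 0.789, 0.038, -0.033]
wrist_force: [-14.7, 5.2, 8.0]
grip_width: -0.0002
```

drive_tool(
  rows=[
    [0, 0, 0, 0, 5, 0, 0],
    [0, 0, 0, 0, 5, -1, 0],
    [0, 0, 0, 0, 0, -25, 0],
    [0, 0, 0, 0, 0, -25, 0],
    [0, 0, 0, 0, 0, -25, 0],
    [0, 0, 0, 0, 0, 0, 0],
  ],
)

```text
time_s: 11.05
tool_pos: [0.5536, 0.0353, 0.2412]
eef_rot: [-0.613, 0.788, 0.035, -0.03]
wrist_force: [0.5, -0.7, -0.3]
grip_width: -0.0004
```

```bash
python3 -c "
from h import *
o=st(); fix(-104);to(*pol(.025,180-56.6),.235)
d=eyes.get_image('wrist'); cv2.imwrite('pics/w5.png',d['pixels'][:,:,::-1])
d=eyes.get_image('top'); cv2.imwrite('pics/t5.png',cv2.resize(d['pixels'][130:240,210:320,::-1],None,fx=5,fy=5,interpolation=cv2.INTER_CUBIC))"
```

```text
t 11.05 p [553.6  35.3 241.2] q [-0.613  0.788  0.035 -0.03 ] xang 255.8 polar 85.1 75.3 F [ 0.5 -0.7 -0.3] w -0.4 j6 1.75
rot to nominal deg [ 5.3 -0.3 -0.2]
tool mm [68.2 18.5  8.3]
```

View pics/w5.png

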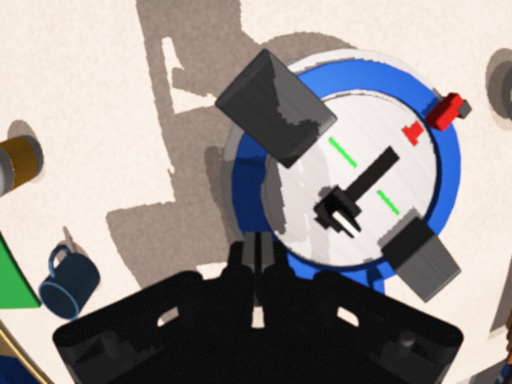

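View pics/t5.png

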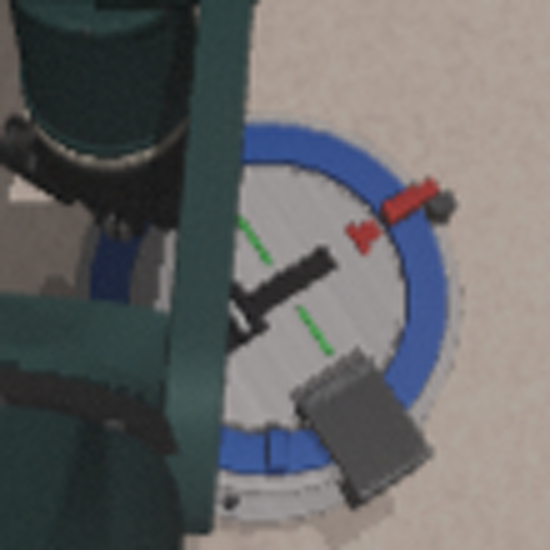

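The red lug (450,110 in the wrist view) is up against the stop and right outside the mark. Next is the tab: level the tool, turn to -56.6° and open.

drive_tool(
  rows=[
    [5.3, 0, 0, 0, 0, 0, 50],
    [0, 0, -8, 0, 0, 0, 50],
    [0, 0, -8, 0, 0, 0, 50],
    [0, 0, -8, 0, 0, 0, 50],
    [0, 0, -8, 0, 0, 0, 50],
    [0, 0, -8, 0, 0, 0, 50],
    [0, 0, -8, 0, 0, 0, 50],
    [0, 0, 0, 0, 0, 0, 50],
  ],
)

```text
time_s: 11.95
tool_pos: [0.5446, 0.0348, 0.2281]
eef_rot: [0.89, -0.456, -0.006, 0.007]
wrist_force: [-1.0, -0.4, -0.4]
grip_width: 0.0426
```

```bash
python3 -c "
from h import *
o=st(); fix(-56.6);to(*pol(.0248,180-56.6),.235)
d=eyes.get_image('wrist'); cv2.imwrite('pics/w6.png',d['pixels'][:,:,::-1])"
```

```text
t 11.95 p [544.6  34.8 228.1] q [ 0.89  -0.456 -0.006  0.007] xang -54.3 polar 82.8 81.3 F [-1.  -0.4 -0.4] w 42.6 j6 0.89
rot to nominal deg [1.  0.3 2.3]
tool mm [34.3 57.1 -6.1]
```

View pics/w6.png

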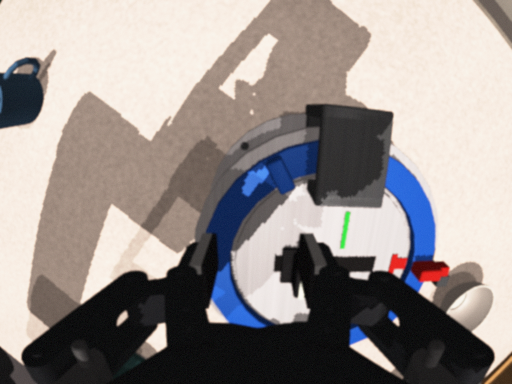

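drive_tool(
  rows=[
    [1, 0, 1.5, 17, 28, -4, 50],
    [0, 0, 1.5, 17, 28, 0, 50],
    [0, 0, 0, 0, 0, 0, 50],
  ],
)

```text
time_s: 12.3
tool_pos: [0.5165, -0.0256, 0.2302]
eef_rot: [0.874, -0.486, -0.003, -0.001]
wrist_force: [-0.1, 0.5, -0.3]
grip_width: 0.0425
```

```bash
python3 -c "
from h import *
o=st(); fix(-56.6);to(*pol(.0248,180-56.6),.158)
d=eyes.get_image('wrist'); cv2.imwrite('pics/w7.png',d['pixels'][:,:,::-1])
print(cc(o['tool_pos']))"
```

```text
t 12.3 p [516.5 -25.6 230.2] q [ 0.874 -0.486 -0.003 -0.001] xang -58.2 polar 26.4 125.9 F [-0.1  0.5 -0.3] w 42.5 j6 0.83
rot to nominal deg [ 0.1  0.4 -1.6]
tool mm [ 2.  -1.3 72.2]
('car xy mm', [-26.4, -1.1], 'r', 26.4, 'wang', 125.9)
```

View pics/w7.png

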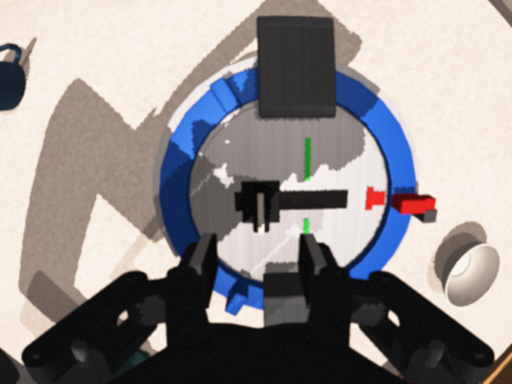

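The tab (261,212) sits between the open fingers, and the red lug (413,204) is against the stop. I'll descend and grip lightly.

drive_tool(
  rows=[
    [0, 0, -1.5, 1, -1, 30, 50],
    [0, 0, 0, 0, 0, 22, 50],
    [0, 0, 0, 0, 0, 12, 50],
    [0, 0, 0, 0, 0, 6, 50],
    [0, 0, 0, 0, 0, 0, 50],
  ],
)

```text
time_s: 12.85
tool_pos: [0.5213, -0.0216, 0.1581]
eef_rot: [0.878, -0.478, -0.002, -0.003]
wrist_force: [-0.2, 0.2, 0.6]
grip_width: 0.0423
```

```bash
python3 -c "
from h import *
o=st(); fix(-56.6);to(*pol(.0248,180-56.6),.158)
print(cc(o['tool_pos']))"
```

```text
t 12.85 p [521.3 -21.6 158.1] q [ 0.878 -0.478 -0.002 -0.003] xang -57.1 polar 27.6 112.9 F [-0.2  0.2  0.6] w 42.3 j6 0.81
rot to nominal deg [-0.2  0.4 -0.5]
tool mm [2.4 5.  0. ]
('car xy mm', [-27.1, 5.0], 'r', 27.6, 'wang', 112.9)
```

drive_tool(
  newtons=20,
  rows=[
    [0, 0, 0, 0, 0, 0, 25],
    [0, 0, 0, 0, 0, 0, 15],
    [0, 0, 0, 0, 0, 0, 5],
    [0, 0, 0, 0, 0, 0, 5],
    [0, 0, 0, 0, 0, 0, 5],
  ],
)

```text
time_s: 13.35
tool_pos: [0.5223, -0.0211, 0.1589]
eef_rot: [0.878, -0.478, -0.001, -0.003]
wrist_force: [0.4, 0.4, -4.5]
grip_width: 0.0113
```

```bash
python3 -c "
from h import *
o=st(); fix(-56.6);print(cc(o['tool_pos']))
d=eyes.get_image('wrist'); cv2.imwrite('pics/w8.png',d['pixels'][:,:,::-1])"
```

```text
t 13.35 p [522.3 -21.1 158.9] q [ 0.878 -0.478 -0.001 -0.003] xang -57.2 polar 27.6 110.5 F [ 0.4  0.4 -4.5] w 11.3 j6 0.82
rot to nominal deg [-0.3  0.3 -0.6]
('car xy mm', [-26.9, 6.2], 'r', 27.6, 'wang', 110.5)
```

View pics/w8.png

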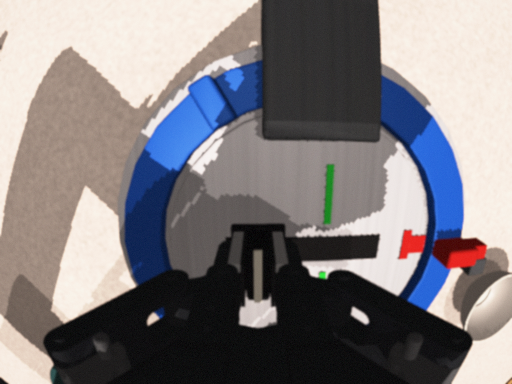

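drive_tool(
  rows=[
    [0, 0, 0, 10, 0, 0, 5],
    [0, 0, 0, 10, 0, 0, 5],
    [0, 0, 0, 10, 0, 0, 5],
    [0, 0, 0, 6, 0, 0, 5],
    [0, 0, 0, 2, 0, 0, 5],
  ],
)

```text
time_s: 13.9
tool_pos: [0.5442, -0.0545, 0.1589]
eef_rot: [0.878, -0.479, -0.002, -0.004]
wrist_force: [-0.9, 2.3, -1.5]
grip_width: 0.0107
```

```bash
python3 -c "
from h import *
o=st(); fix(-56.6);print(cc(o['tool_pos']))
d=eyes.get_image('wrist'); cv2.imwrite('pics/w9.png',d['pixels'][:,:,::-1])
im=d['pixels'];hsv=cv2.cvtColor(im,cv2.COLOR_RGB2HSV).astype(int); h,s,v=hsv[...,0],hsv[...,1],hsv[...,2]
for a,c in cents((h>50)&(h<75)&(s>120)&(v>60),10): print('green',a,c,cc(wcast(d,o,*c,.147)))
"
```

```text
t 13.9 p [544.2 -54.5 158.9] q [ 0.878 -0.479 -0.002 -0.004] xang -57.2 polar 14.3 -31.7 F [-0.9  2.3 -1.5] w 10.7 j6 0.76
rot to nominal deg [-0.3  0.4 -0.6]
('car xy mm', [13.0, 6.0], 'r', 14.3, 'wang', -31.7)
green 379 [256.26912929 192.94195251] ('car xy mm', [12.2, 32.4], 'r', 34.6, 'wang', 12.8)
green 70 [257.14285714 309.5       ] ('car xy mm', [11.7, -46.1], 'r', 47.5, 'wang', -132.3)
```

View pics/w9.png

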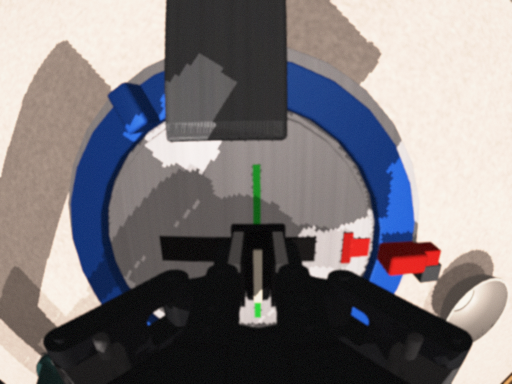

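```bash
python3 -c "
from h import *
o=st()
d=eyes.get_image('wrist'); im=d['pixels']
cv2.imwrite('pics/w10.png',cv2.resize(im[200:330,210:310,::-1],None,fx=4,fy=4))
g=im.astype(int).sum(2)
for y in range(256,292,6):
    print(y,g[y,248:268].tolist())
for u,vv in [(257.5,260),(257.5,285)]: print(cc(wcast(d,o,u,vv,.177)))
"
```

```text
t 13.95 p [544.4 -54.8 159. ] q [ 0.878 -0.479 -0.002 -0.004] xang -57.2 polar 14.6 -32.3 F [ 1.5 -0.  -3.8] w 11.7 j6 0.76
256 [35, 36, 24, 38, 92, 196, 296, 336, 337, 349, 341, 326, 339, 292, 156, 63, 6, 46, 45, 38]
262 [38, 31, 26, 32, 88, 199, 297, 327, 336, 332, 337, 335, 339, 291, 155, 55, 20, 24, 35, 28]
268 [16, 30, 15, 44, 79, 192, 290, 337, 340, 341, 339, 336, 336, 281, 154, 42, 33, 31, 29, 40]
274 [40, 25, 36, 40, 88, 191, 290, 332, 332, 335, 329, 345, 337, 285, 162, 36, 19, 36, 9, 27]
280 [11, 24, 29, 15, 61, 170, 279, 333, 344, 340, 336, 340, 335, 285, 173, 71, 24, 20, 34, 17]
286 [30, 38, 24, 26, 53, 160, 267, 322, 332, 336, 334, 338, 324, 280, 178, 57, 17, 33, 44, 40]
('car xy mm', [13.1, 7.4], 'r', 15.1, 'wang', -27.2)
('car xy mm', [13.0, -7.0], 'r', 14.7, 'wang', -85.0)
```

View pics/w10.png

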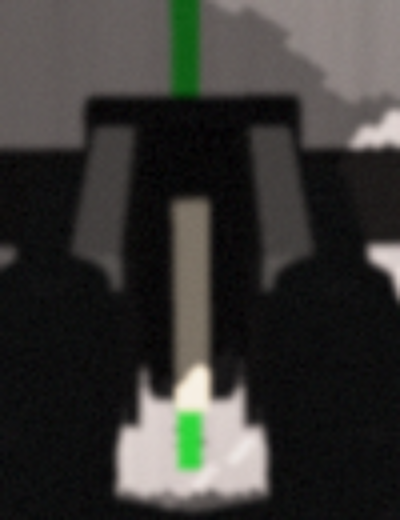

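The white line measures about 1 mm past the green, so I'll ease it back.

drive_tool(
  rows=[
    [0, 0, 0, -1.2, 0, 0, 5],
    [0, 0, 0, 0, 0, 0, 5],
  ],
)

```text
time_s: 14.2
tool_pos: [0.5442, -0.0546, 0.1589]
eef_rot: [0.878, -0.479, -0.0, -0.004]
wrist_force: [0.4, 1.0, -3.0]
grip_width: 0.0114
```

```bash
cat > m.py <<'E'
from h import *
o=st(); print(cc(o['tool_pos']))
d=eyes.get_image('wrist'); im=d['pixels'];hsv=cv2.cvtColor(im,cv2.COLOR_RGB2HSV).astype(int); h,s,v=hsv[...,0],hsv[...,1],hsv[...,2]
for a,c in cents((h>50)&(h<75)&(s>120)&(v>60),10): print('green',a,c,cc(wcast(d,o,*c,.147)))
g=im.astype(float).sum(2)
for y in (262,274):
    row=np.clip(g[y,246:272]-60,0,280); u=246+(row*np.arange(26)).sum()/row.sum(); print('white',round(u,2),cc(wcast(d,o,u,y,.177)))
E
python3 m.py
```

```text
t 14.2 p [544.2 -54.6 158.9] q [ 0.878 -0.479 -0.    -0.004] xang -57.2 polar 14.4 -31.8 F [ 0.4  1.  -3. ] w 11.4 j6 0.76
('car xy mm', [13.0, 6.0], 'r', 14.4, 'wang', -31.8)
green 386 [256.20984456 192.96632124] ('car xy mm', [12.2, 32.4], 'r', 34.6, 'wang', 12.7)
green 70 [257.14285714 309.5       ] ('car xy mm', [11.9, -46.0], 'r', 47.5, 'wang', -132.2)
white 257.46 ('car xy mm', [12.8, 6.3], 'r', 14.2, 'wang', -30.3)
white 257.49 ('car xy mm', [12.7, -0.5], 'r', 12.7, 'wang', -58.7)
```

drive_tool(
  rows=[
    [0, 0, 0, -2, 0, 0, 5],
    [0, 0, 0, 0, 0, 0, 5],
  ],
)

```text
time_s: 14.45
tool_pos: [0.543, -0.0528, 0.1589]
eef_rot: [0.878, -0.478, -0.0, -0.003]
wrist_force: [0.8, 0.7, -4.5]
grip_width: 0.0115
```

```bash
python3 m.py
```

```text
t 14.45 p [543.  -52.8 158.9] q [ 0.878 -0.478 -0.    -0.003] xang -57.2 polar 12.5 -27.7 F [ 0.8  0.7 -4.5] w 11.5 j6 0.77
('car xy mm', [10.9, 6.0], 'r', 12.5, 'wang', -27.7)
green 387 [260.20155039 193.05684755] ('car xy mm', [12.3, 32.3], 'r', 34.6, 'wang', 12.6)
green 83 [260.69879518 308.90361446] ('car xy mm', [12.1, -45.6], 'r', 47.2, 'wang', -131.8)
white 257.44 ('car xy mm', [10.6, 6.3], 'r', 12.4, 'wang', -25.9)
white 257.57 ('car xy mm', [10.6, -0.5], 'r', 10.6, 'wang', -59.2)
```

drive_tool(
  rows=[
    [0, 0, 0, 1.6, 0, 0, 5],
    [0, 0, 0, 0, 0, 0, 5],
  ],
)

```text
time_s: 14.7
tool_pos: [0.5434, -0.0533, 0.1589]
eef_rot: [0.878, -0.478, -0.001, -0.004]
wrist_force: [1.8, -1.0, -5.4]
grip_width: 0.0112
```

```bash
python3 m.py
```

```text
t 14.7 p [543.4 -53.3 158.9] q [ 0.878 -0.478 -0.001 -0.004] xang -57.1 polar 13.0 -29.1 F [ 1.8 -1.  -5.4] w 11.2 j6 0.76
('car xy mm', [11.6, 6.0], 'r', 13.0, 'wang', -29.1)
green 399 [259.03007519 193.5764411 ] ('car xy mm', [12.3, 32.0], 'r', 34.3, 'wang', 12.5)
green 78 [259.5        309.64102564] ('car xy mm', [11.9, -46.2], 'r', 47.7, 'wang', -132.1)
white 257.42 ('car xy mm', [11.3, 6.3], 'r', 12.9, 'wang', -27.4)
white 257.55 ('car xy mm', [11.3, -0.5], 'r', 11.3, 'wang', -59.0)
```

drive_tool(
  rows=[
    [0, 0, 0, 1.5, 0, 0, 5],
    [0, 0, 0, 0, 0, 0, 5],
  ],
)

```text
time_s: 14.95
tool_pos: [0.5441, -0.0543, 0.159]
eef_rot: [0.878, -0.478, -0.001, -0.004]
wrist_force: [0.8, -0.1, -3.7]
grip_width: 0.0115
```

```bash
python3 m.py
```

```text
t 14.95 p [544.1 -54.3 159. ] q [ 0.878 -0.478 -0.001 -0.004] xang -57.1 polar 14.1 -31.1 F [ 0.8 -0.1 -3.7] w 11.5 j6 0.76
('car xy mm', [12.7, 6.1], 'r', 14.1, 'wang', -31.1)
green 395 [257.         193.53417722] ('car xy mm', [12.3, 32.1], 'r', 34.4, 'wang', 12.5)
green 68 [258.         309.69117647] ('car xy mm', [12.1, -46.2], 'r', 47.8, 'wang', -131.9)
white 257.38 ('car xy mm', [12.4, 6.3], 'r', 13.9, 'wang', -29.6)
white 257.54 ('car xy mm', [12.4, -0.5], 'r', 12.4, 'wang', -58.7)
```

The white line is within 0.2 mm of the green line. Next I release, lift straight up and check.

drive_tool(
  rows=[
    [0, 0, 0, 0, 0, 0, 20],
    [0, 0, 0, 0, 0, 0, 30],
    [0, 0, 0, 0, 0, 0, 40],
    [0, 0, 0, 0, 0, 0, 45],
    [0, 0, 0, 0, 0, -25, 45],
    [0, 0, 0, 0, 0, -30, 45],
    [0, 0, 0, 0, 0, -40, 45],
    [0, 0, 0, 0, -20, -20, 45],
  ],
)

```text
time_s: 15.8
tool_pos: [0.5574, -0.0452, 0.2756]
eef_rot: [0.878, -0.479, -0.005, -0.002]
wrist_force: [1.2, 0.4, 0.6]
grip_width: 0.0386
```

drive_tool(
  rows=[
    [0, 0, 0, 0, -35, 0, 45],
    [0, 0, 0, 0, -35, 0, 45],
    [0, 0, 0, 0, 0, 0, 45],
  ],
)

```text
time_s: 16.1
tool_pos: [0.6221, -0.0063, 0.282]
eef_rot: [0.877, -0.48, 0.001, -0.004]
wrist_force: [0.0, -0.5, -0.6]
grip_width: 0.038
```

```bash
python3 -c "
from h import *
o=st()
d=eyes.get_image('wrist'); im=d['pixels']; cv2.imwrite('pics/w11.png',cv2.resize(im[...,::-1],None,fx=1.5,fy=1.5))
hsv=cv2.cvtColor(im,cv2.COLOR_RGB2HSV).astype(int); h,s,v=hsv[...,0],hsv[...,1],hsv[...,2]
for a,c in cents((h>50)&(h<75)&(s>120)&(v>60),10): print('green',a,c,cc(wcast(d,o,*c,.147)))
for a,c in cents(((h<8)|(h>172))&(s>120)&(v>60),15): print('red',a,c,cc(wcast(d,o,*c,.165)))
"
```

```text
t 16.1 p [622.1  -6.3 282. ] q [ 0.877 -0.48   0.001 -0.004] xang -57.3 polar 98.8 24.3 F [ 0.  -0.5 -0.6] w 38.0 j6 0.87
green 92 [ 2.30434783 10.19565217] ('car xy mm', [-307.3, 336.9], 'r', 456.0, 'wang', 75.8)
green 72 [255.81944444 248.04166667] ('car xy mm', [12.3, 31.1], 'r', 33.4, 'wang', 11.8)
green 13 [256.53846154 307.23076923] ('car xy mm', [11.9, -46.1], 'r', 47.7, 'wang', -132.1)
red 50 [351.2  274.86] ('car xy mm', [112.4, 4.8], 'r', 112.5, 'wang', -54.2)
```

View pics/w11.png

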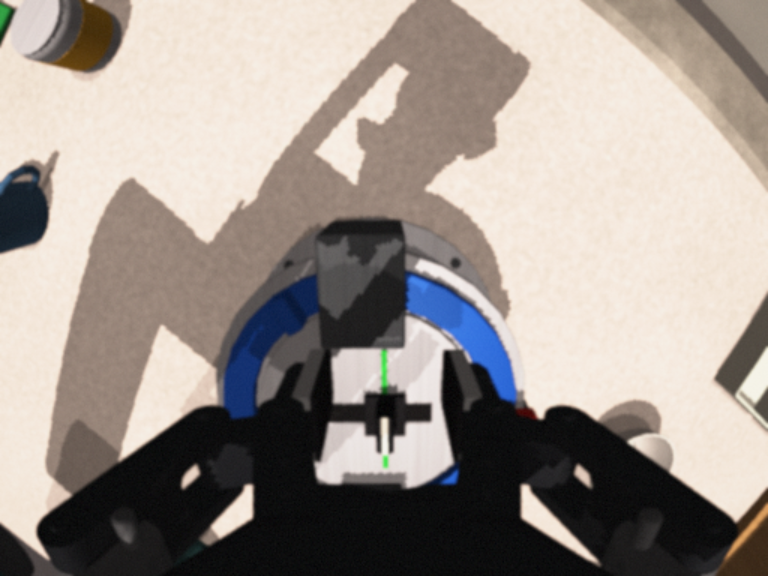

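White line (385,435) is level with the green lines (384,370)/(385,460). I'll take one more view with the red lug unobstructed.

drive_tool(
  rows=[
    [0, 0, 0, 0, 45, 0, 45],
    [0, 0, 0, 0, 45, 0, 45],
    [0, 0, 0, -20, 45, 0, 45],
    [0, 0, 0, -20, 35, 0, 45],
    [0, 0, 0, 0, 0, 0, 45],
  ],
)

```text
time_s: 16.65
tool_pos: [0.4459, -0.0676, 0.2773]
eef_rot: [0.878, -0.479, -0.003, -0.001]
wrist_force: [0.4, 0.2, -0.9]
grip_width: 0.0383
```

```bash
python3 -c "
from h import *
o=st()
d=eyes.get_image('wrist'); im=d['pixels']; cv2.imwrite('pics/w12.png',cv2.resize(im[...,::-1],None,fx=1.5,fy=1.5))
hsv=cv2.cvtColor(im,cv2.COLOR_RGB2HSV).astype(int); h,s,v=hsv[...,0],hsv[...,1],hsv[...,2]
for a,c in cents((h>50)&(h<75)&(s>120)&(v>60),10): print('green',a,c,cc(wcast(d,o,*c,.147)))
for a,c in cents(((h<8)|(h>172))&(s>120)&(v>60),15): print('red',a,c,cc(wcast(d,o,*c,.165)))
d=eyes.get_image('scene'); cv2.imwrite('pics/s12.png',cv2.resize(d['pixels'][100:350,170:430,::-1],None,fx=3,fy=2.4))
"
```

```text
t 16.65 p [445.9 -67.6 277.3] q [ 0.878 -0.479 -0.003 -0.001] xang -57.2 polar 88.5 -166.5 F [ 0.4  0.2 -0.9] w 38.3 j6 0.69
green 106 [304.0754717   63.91509434] ('car xy mm', [12.4, 31.5], 'r', 33.8, 'wang', 11.9)
green 113 [303.83185841 134.73451327] ('car xy mm', [12.1, -34.7], 'r', 36.8, 'wang', -127.4)
red 234 [364.31623932 101.7008547 ] ('car xy mm', [64.0, -2.3], 'r', 64.1, 'wang', -58.7)
red 456 [400.03947368 104.03947368] ('car xy mm', [100.0, -1.9], 'r', 100.0, 'wang', -57.7)
```

View pics/w12.png

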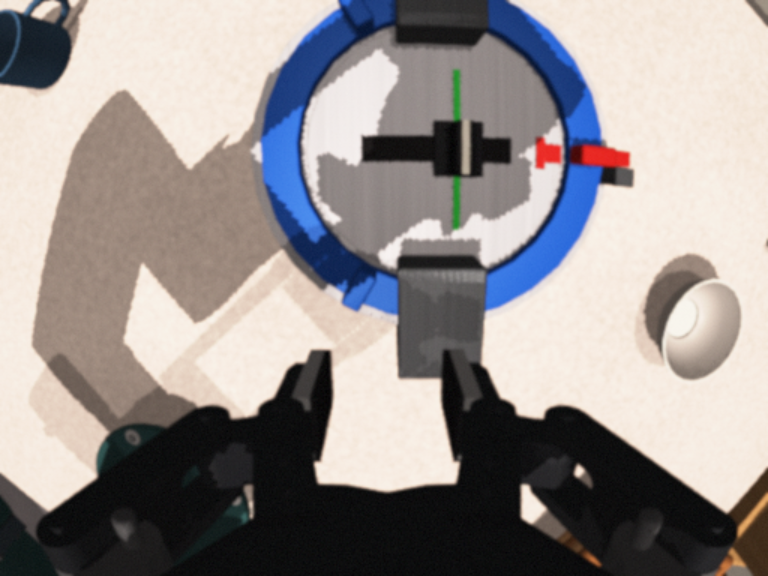

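View pics/s12.png

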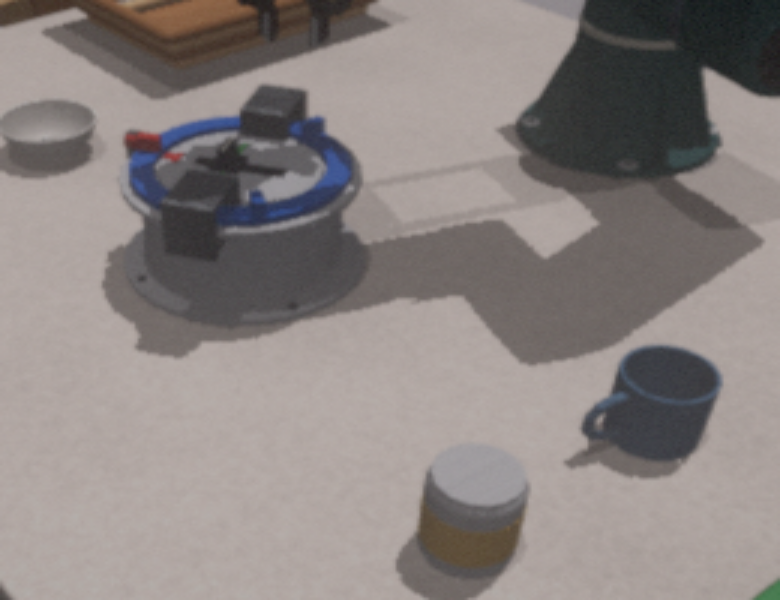

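```bash
python3 -c "
from h import *
o=st(); d=eyes.get_image('wrist'); g=d['pixels'].astype(float).sum(2)
for y in (92,98,104,110):
    row=np.clip(g[y,300:320]-150,0,400); row[:4]=0; u=300+(row*np.arange(20)).sum()/row.sum(); print(round(u,2),cc(wcast(d,o,u,y,.177)))
"
```

```text
t 16.75 p [451.2 -68.1 278.3] q [ 0.878 -0.479 -0.    -0.002] xang -57.2 polar 83.5 -165.3 F [0.2 0.  0.5] w 38.8 j6 0.69
309.29 ('car xy mm', [16.0, 7.9], 'r', 17.8, 'wang', -30.4)
305.83 ('car xy mm', [13.1, 2.8], 'r', 13.4, 'wang', -44.6)
305.79 ('car xy mm', [13.0, -2.2], 'r', 13.2, 'wang', -66.3)
305.75 ('car xy mm', [13.0, -7.2], 'r', 14.9, 'wang', -85.6)
```

```bash
python3 -c "
from h import *
for k in range(2):
  o=st(); d=eyes.get_image('wrist'); im=d['pixels']; g=im.astype(float).sum(2)
  hsv=cv2.cvtColor(im,cv2.COLOR_RGB2HSV).astype(int); h,s,v=hsv[...,0],hsv[...,1],hsv[...,2]
  for a,c in cents((h>50)&(h<75)&(s>120)&(v>60),30): print('green',a,c,cc(wcast(d,o,*c,.147)))
  for y in (98,104,108):
    row=np.clip(g[y,298:314]-150,0,400); u=298+(row*np.arange(16)).sum()/row.sum(); print(y,round(u,2),cc(wcast(d,o,u,y,.177)), g[y,298:314].astype(int).tolist())
"
```

```text
t 16.8 p [452.8 -68.2 278.5] q [ 0.878 -0.479  0.    -0.003] xang -57.2 polar 82.0 -165.0 F [0.1 0.5 0.5] w 38.5 j6 0.69
green 128 [298.578125   69.7109375] ('car xy mm', [12.3, 32.3], 'r', 34.5, 'wang', 12.5)
green 127 [298.37795276 139.69291339] ('car xy mm', [12.1, -33.4], 'r', 35.5, 'wang', -126.7)
98 304.12 ('car xy mm', [12.7, 4.2], 'r', 13.4, 'wang', -38.3) [42, 63, 89, 222, 402, 493, 521, 503, 431, 272, 109, 61, 46, 54, 55, 66]
104 304.11 ('car xy mm', [12.7, -0.8], 'r', 12.7, 'wang', -60.3) [54, 62, 95, 236, 411, 497, 517, 516, 448, 270, 100, 41, 48, 54, 56, 60]
108 304.15 ('car xy mm', [12.7, -4.1], 'r', 13.4, 'wang', -74.7) [51, 64, 99, 236, 405, 489, 518, 517, 455, 284, 120, 59, 52, 60, 66, 64]
t 16.85 p [453.7 -68.2 278.6] q [ 0.878 -0.478  0.001 -0.003] xang -57.2 polar 81.1 -164.9 F [0.8 0.3 0. ] w 38.6 j6 0.69
green 110 [298.09090909  71.46363636] ('car xy mm', [12.3, 31.4], 'r', 33.7, 'wang', 11.9)
green 107 [297.76635514 141.52336449] ('car xy mm', [12.0, -34.3], 'r', 36.4, 'wang', -127.3)
98 303.66 ('car xy mm', [12.8, 5.0], 'r', 13.7, 'wang', -35.3) [56, 81, 141, 304, 458, 516, 513, 474, 355, 189, 78, 57, 56, 63, 67, 53]
104 303.56 ('car xy mm', [12.7, -0.0], 'r', 12.7, 'wang', -56.8) [52, 75, 159, 314, 448, 507, 521, 477, 337, 156, 58, 52, 42, 57, 68, 69]
108 303.47 ('car xy mm', [12.6, -3.4], 'r', 13.1, 'wang', -71.5) [52, 71, 170, 342, 463, 510, 522, 469, 327, 163, 59, 41, 59, 61, 71, 57]
```

```bash
python3 -c "
from h import *
print(r.hand_in()); st()"
```

```text
the job is handed in; nothing more can be done
None
the job is handed in; nothing more can be done
```

The job is done and handed in at about 17 s, with the lock ring home against its stop and the vent tab level with the green line.

- **Ring:** I pushed it clockwise with the shut fingers, first on lug c, then on lug b, lifting clear of the bridges in between. I then pressed it home for about 0.6 s. The push at the finger peaked at about 21 N, near 16 N on the stop after friction. The upward force on the tool reached about 17 N during the press, well under the limit.
- **Vent tab:** I gripped it at 20 N, slid it along and nudged it into line, then released it and lifted away.

**Last checks:**
- The red lug stands against the stop and right outside the red mark, measured within about 1° of it.
- The white line measures 0.2 to 0.6 mm from the green line. The gripped reading and the later free views differed by about 0.4 mm.
- The gripper is open and about 0.28 m above the table, with no contact force.
- I never came near the tin, the bowl or the mug. They look unmoved in the last pictures, but I did not measure them again.
- The arm was still creeping a few millimetres, well clear of everything, when I took the final pictures.

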